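# Stack two collars on a locating post, then hold the cap above it in sprung tongs

### The arm

A 6-joint arm with a two-finger parallel gripper is mounted at the origin on a cart in front of the work surface, level with it; the furniture and walls round the work are solid. World frame = base frame: x ahead of the robot, y to its left, z up, the work surface at z = 0. Lengths are in m, angles in degrees, forces in N, time in s.
With the tool pointing down it reaches from about 0.3 to 0.75 m from the base axis. Payload 8.5 kg.
Tool frame: the origin (TCP) lies at the very end of the fingers, on their centre line; the grasp point (between the pads) lies 19 mm behind it; z points along the fingers, y is the line along which they close (so a half turn about z gives the same grasp; the last joint's range is limited). The gripper opens to 88 mm and grips with 3 to 60 N. Pads are 18 mm wide; open, the fingers measure 123 mm over their backs; the gripper's body (75 mm by 187 mm) begins 45 mm behind the grasp point.
Start: joints at [-76.851, 21.807, 74.336, -0, 83.858, -12.336], TCP at [0.237, -0.496, 0.239] pointing down, gripper open.
Joint ranges: [-178.18, 178.18], [-50.72, 133.34], [12.68, 142.11], [-81.47, 261.47], [9.98, 163.14], [-165.26, 165.26]. Speed limits (degrees/s): [136.94, 136.94, 180, 180, 180, 180].

### API

Orientations are given as a 3x3 rotation matrix whose columns are the frame's x, y, z axes.
In Python, from bench import read_state, read_camera, camera_info, job_done gives the robot as it stands. The module is installed in compiled form; this text tells all that it offers.
- The arm moves only by the tool apply_moves, never from a script. Its argument "increments" is a list that holds one entry, the list of rows, each a list of 7 numbers: the shift along the tool's x, y, z in cm, then the turn, a rotation vector about the tool's x, y, z in rad, then the opening, from 0 (shut) to 1 (fully open). In form: [[[x, y, z, rx, ry, rz, fingers], ...]]. A call has exactly 8 rows; each row shifts and turns the commanded pose from where the row before left it, along the tool's axes as they then stand; what a row does not reach is not made up. A row lasts 1/12 s, in which the tool goes at most 41.7 mm and 7.16 degrees, less where a joint would pass 70% of its speed; a pose out of reach is approached as far as the arm can. A call with a gripper value outside its range is refused whole. The fingers move at their own pace and stop on an object; "newtons" is the grip in N (left out, the last holds). Time passes only in rows, so rows that do not move let the fingers close, or fill a call up. It gives the time, the measured TCP pose, the force, the opening and the grip force at its end, in the units of the state.
- read_state(): the state, without advancing time (a new reading comes with each control period).
- read_camera(name): name is "side" or "top" or "wrist"; returns the picture (420x560x3 uint8, red, green, blue); there is no depth.
- camera_info(name): a dict with "vfov" (degrees; the focal length in pixels is half the picture's height over the tangent of half this angle, whatever the lens; pixels are square), "cx", "cy" (the principal point, pixels), "R" (3x3) and "t" (3): a world point X has camera coordinates R X + t; the wrist camera has in their place "tool_from_camera" (4x4, takes a point from camera to tool coordinates, whose origin is the TCP and whose axes are the flange's). Camera axes: x right, y down, z forward; pixel columns grow to the right and rows downward; lengths in m; the calibration is good to about 2 mm. A picture is of the moment at which its call begins: read the wrist's pose just before it. camera_info takes no time and is no camera call.
- job_done(): hands the job in; it is judged then, once.
The state is a dict: "time": time; "joint_pos": joint angles; "qd": joint speeds; "tau": joint torques, N m; "eef_pos": TCP position; "orientation": TCP orientation; "contact_force": force on the tool from outside, world axes, zero at the start; "moment": the same for the moment, N m; "opening": finger opening in m; "gripper_force": force on a finger pad.
Only numpy, scipy, OpenCV 4.12 (cv2) and the standard library are available. Lean on these libraries where they do the work, as an engineer would, in place of code of your own. Each camera call takes 0.05 s, during which the arm holds its last target. There are 200 camera calls.

### The job

Set up the column for soldering: thread the wide brass collar onto the locating post until it sits fully home on the foot, then the narrow copper collar fully home on top of it. Then take the sprung copper tongs, close them on the grey cap that lies on the steel block, and carry it in the tongs to the post. Finish while still holding: cap clamped in the tongs, roughly level, steady and centred about 3 cm above the tip of the post, touching nothing but the tongs; never touch the cap with the fingers, and leave the pliers, the tweezers and the green-capped bottle where they are.

Things in the scene. Friction and masses are not known exactly. Their poses are not given: they have to be found in the camera images.
- post: Fixed locating post: dark steel round foot 58 mm in diameter and 10 mm high, with an upright bright steel pin 12 mm in diameter whose tapered tip ends 52 mm above the board. Origin at the centre of the foot's underside (z = 0), z up.
- post_tip (a point): Centre of the tip of the pin, 52 mm above the board; its last 6 mm taper to 6 mm in diameter.
- wide_collar: Loose brass ring, 44 mm outer diameter, 16 mm bore, 14 mm high, 80 g, lying flat. Origin at the centre of its underside; on the post fully home that is 10 mm above the board.
- narrow_collar: Loose copper-coloured ring, 32 mm outer diameter, 16 mm bore, 14 mm high, 40 g, lying flat. Origin at the centre of its underside; home on top of the wide collar that is 24 mm above the board. Which of two places each collar starts in varies.
- steel_block: Fixed square steel block 68 x 68 mm, 18 mm high, on which the cap lies. Origin at the centre of its underside, z up.
- cap: Loose grey metal cap, a shallow round cup 28 mm in diameter and 9 mm high, 14 g, open side up, lying on the steel block. Origin at the centre of its underside.
- tongs: Loose sprung copper tongs with black grip plates, 80 g, lying flat; 166 mm long, 60 mm wide over the jaws at rest. Origin on the underside midway between the grip plates; x points along the tongs to the jaws, y across them (the line along which they close), z up. The bow end reaches to x = -107 mm, the jaw tips to x = +60 mm. Arms hinge at x = -80 mm, y = +-8 mm; balance point 8 mm behind the origin.
- tongs_grip (a point): Where to grip the tongs: midway between the grip plates, 19 mm above the underside. The plates are upright, black, 36 mm long along x, z = 0.5 to 28 mm; 43 mm wide over their outer faces at rest, 29 mm with the jaws on the cap. Squeezed by only a few mm (to 37-40 mm) the tongs can be carried with the jaws still open; 1 mm of squeeze closes the jaws by about 1.6 mm.
- tongs_jaws (a point): Point midway between the jaws, x = +46 mm and 7.5 mm above the underside in the tongs' frame; the middle of the cap belongs here. The jaws are flat, 30 mm long (x = +31 to +61 mm), z = 0.5 to 14.5 mm, 50 mm apart inside at their middle at rest, parallel when 28 mm apart, as on the cap.
- tongs_left (a joint): Closing angle of each arm of the tongs (both move alike): 0 at rest, about 0.085 with the jaws 28 mm apart (on the cap), 0.17 at most (jaws about 6 mm apart). The spring holds it at 0: about 7 N on each plate starts to move it, 10 N at 0.085.
- pliers: Bystander: green-handled pliers lying flat, 140 x 47 x 11 mm. Origin at the centre of the underside, x along its length.
- green_bottle: Bystander: small white dropper bottle with a green cap, standing, 25 mm in diameter, 58 mm high. Origin at the centre of its underside.
- tweezers: Bystander: steel tweezers lying flat, 130 x 15 x 8 mm. Origin at the centre of the underside, x along its length.
Things that resemble listed ones, but are neither listed nor needed, are in the scene too. There is more than one size of the wide_collar; the one meant has the size given above. Of the things shaped like the narrow_collar, the copper one is meant.

How it is judged (in metres and radians):
On the way, in this order (a step that is already met when the one before it is completed fails the run):
1. the wide brass collar is fully home on the foot of the post and let go (horizontal distance between wide_collar and post below 0.004 m and z of wide_collar in the frame of post between 0.007 and 0.012 m and angle between wide_collar's own z axis and vertical below 0.1 rad and contact force between the fingers and wide_collar below 0.1 N), for 0.2 s.
2. the narrow copper collar is fully home on the wide one and let go (horizontal distance between each of wide_collar, narrow_collar and post below 0.004 m and z of wide_collar in the frame of post between 0.007 and 0.012 m and angle between each of wide_collar, narrow_collar's own z axis and vertical below 0.1 rad and z of narrow_collar in the frame of post between 0.021 and 0.026 m and contact force between the fingers and narrow_collar below 0.1 N), for 0.2 s.
3. the cap is clamped in the tongs and lifted clear of the block (contact force between tongs and cap above 0.5 N and contact force between the fingers and tongs above 1 N and contact force between the fingers and cap below 0.1 N and z of cap in the frame of steel_block above 0.03 m and contact force between cap and steel_block below 0.05 N), for 0.2 s.
At the end, for the whole second after the job is handed in: Collars on the post, wide below narrow, within 2 mm of home, level, untouched. Fingers hold the tongs and the tongs alone hold the cap: still, within 30 degrees of level, within 20 mm of the post axis, underside 8 to 88 mm above the tip, not touching the post or fingers (all of step 2 and contact force between the fingers and wide_collar below 0.1 N and contact force between tongs and cap above 0.5 N and contact force between the fingers and tongs above 1 N and contact force between the fingers and cap below 0.1 N and horizontal distance between cap and post_tip below 0.02 m and z of cap in the frame of post between 0.06 and 0.14 m and linear speed of cap below 0.05 m/s and contact force between cap and post below 0.05 N and angle between cap's own z axis and vertical below 0.5 rad); the arm keeps its last pose, push and grip.
It fails at once if the fingers touch the cap (contact force between the fingers and cap above 0.3 N).
It fails at once if the pliers is disturbed (moved more than 2 cm) (distance of pliers from where it was at the start of the episode above 0.02 m).
It fails at once if the green bottle is disturbed (moved more than 2 cm) (distance of green_bottle from where it was at the start of the episode above 0.02 m).
It fails at once if the tweezers is disturbed (moved more than 2 cm) (distance of tweezers from where it was at the start of the episode above 0.02 m).
It also fails if it takes over 66 s, if anything falls off the work surface, if the arm or the gripper's body presses on something with over 40 N, if the wrist force passes 120 N, or if a joint passes its speed limit or range.

## Working session

There is one attempt and no reset: what is moved stays moved. The work goes in short steps, Python scripts to look and compute and a tool call to move; the robot and the scene stay as the last step left them, time stands still between calls to the robot, and variables do not carry over. Pictures are saved under pics/ and viewed, at most 10 in all, crops included, and the job is handed in when it is done.

Besides the shell and the picture viewer there is one more tool, called after "Call:" by a JSON object that holds its "name" and its "arguments". apply_moves: Moves the arm, as the interface text tells. Its arguments: {"type":"object","properties":{"increments":{"type":"array"},"newtons":{"type":"number"}},"required":["increments"]}

```bash
mkdir -p pics; python3 - <<'E'
from bench import *
import cv2,json
s=read_state();print(s['time'],s['eef_pos'],s['orientation'],s['opening'])
for n in('top','side','wrist'):
    i=camera_info(n);print(n,i)
    cv2.imwrite(f'pics/{n}0.png',read_camera(n)[...,::-1])
E
```

```text
0.0 [ 0.23659225 -0.49621914  0.23815681] [[ 9.02667432e-01  4.30338686e-01 -3.49127799e-04]
 [ 4.30338747e-01 -9.02666471e-01  1.34313246e-03]
 [ 2.62855899e-04 -1.36264515e-03 -9.99999037e-01]] 0.08819863046142468
top {'vfov': 45.811279295133716, 'cx': 287.2809957831616, 'cy': 209.65470843198935, 'R': array([[-1.09498779e-01, -9.93986809e-01, -4.91749355e-04],
       [-9.72233460e-01,  1.07205312e-01, -2.08012307e-01],
       [ 2.06814207e-01, -2.22989983e-02, -9.78126085e-01]]), 't': array([0.05823629, 0.51827405, 1.21540478])}
side {'vfov': 55.62505777275995, 'cx': 273.80033021548724, 'cy': 202.46400567935706, 'R': array([[ 0.99977728,  0.01014936,  0.01850352],
       [ 0.02070205, -0.64200218, -0.76642327],
       [ 0.00410059,  0.76663563, -0.6420693 ]]), 't': array([-0.51929034,  0.0502038 ,  0.88104017])}
wrist {'vfov': 64.55015348483413, 'cx': 280.1025330467841, 'cy': 203.9052335827881, 'tool_from_camera': array([[-1.12137173e-03, -9.45740788e-01, -3.24920151e-01,
         8.40463485e-02],
       [ 9.99998729e-01, -1.42875416e-03,  7.07437748e-04,
         9.72381792e-04],
       [-1.13328375e-03, -3.24918945e-01,  9.45741188e-01,
        -1.45355908e-01],
       [ 0.00000000e+00,  0.00000000e+00,  0.00000000e+00,
         1.00000000e+00]])}
```

View pics/top0.png

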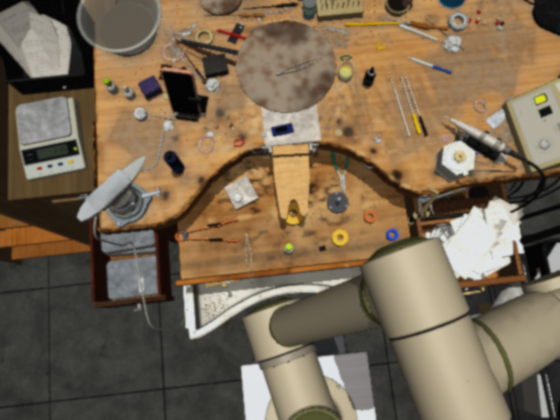

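View pics/side0.png

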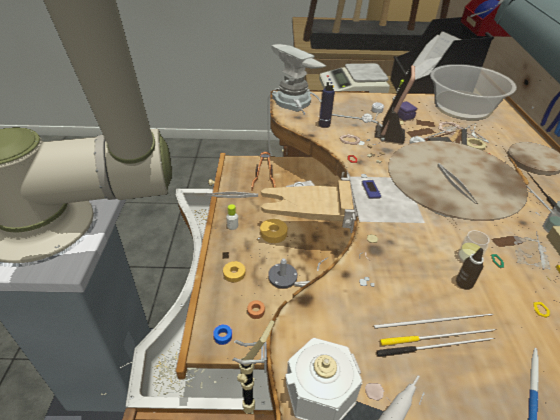

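The top view shows the post at (337,202), brass rings at (293,218) and (341,237), the copper ring at (370,215) and the blue ring at (392,235). The block and cap are at (240,192), the tongs at about (207,237), the tweezers at (248,248), the bottle at (289,248) and the pliers at (342,172). Next I'll take enlarged crops.

```bash
cat > h.py <<'E'
from bench import *
import cv2,numpy as np
def pt(name,u,v,z):
    "pixel -> world point on plane z (fixed cameras)"
    i=camera_info(name);f=210/np.tan(np.radians(i['vfov']/2))
    R,t=i['R'],i['t'];return _hit(R.T@np.array([(u-i['cx'])/f,(v-i['cy'])/f,1]),-R.T@t,z)
def wpt(s,u,v,z):
    i=camera_info('wrist');f=210/np.tan(np.radians(i['vfov']/2));T=i['tool_from_camera']
    Rw=np.array(s['orientation']);d=Rw@T[:3,:3]@np.array([(u-i['cx'])/f,(v-i['cy'])/f,1])
    return _hit(d,np.array(s['eef_pos'])+Rw@T[:3,3],z)
def _hit(d,o,z): return o+d*(z-o[2])/d[2]
def shot(n,fn):
    s=read_state();im=read_camera(n)[...,::-1].copy();cv2.imwrite(f'pics/{fn}.png',im);return s,im
E
python3 - <<'E'
from h import *
a=cv2.imread('pics/top0.png')[140:280,165:420];a=cv2.resize(a,(765,420),interpolation=cv2.INTER_CUBIC)
cv2.imwrite('pics/c1.png',a)
for nm,c,z in [('brassA',(293,218),.014),('brassB',(341,237),.014),('cop',(370,215),.014),('blue',(392,235),.014),('post',(337,203),.01),('block',(240,192),.018),('tongs',(207,237),.01),('bottle',(289,248),.058)]:print(nm,pt('top',*c,z).round(3))
for nm,c,z in [('brassA',(273,231),.014),('brassB',(234,270),.014),('cop',(256,309),.014),('post',(283,275),.01)]:print('side',nm,pt('side',*c,z).round(3))
E
```

```text
brassA [ 0.506 -0.012  0.014]
brassB [ 0.442 -0.131  0.014]
cop [ 0.492 -0.215  0.014]
blue [ 0.433 -0.264  0.014]
post [ 0.534 -0.133  0.01 ]
block [0.591 0.12  0.018]
tongs [0.481 0.217 0.01 ]
bottle [0.423 0.008 0.058]
side brassA [ 0.518 -0.018  0.014]
side brassB [ 0.443 -0.129  0.014]
side cop [ 0.49  -0.218  0.014]
side post [ 0.538 -0.136  0.01 ]
```

View pics/c1.png

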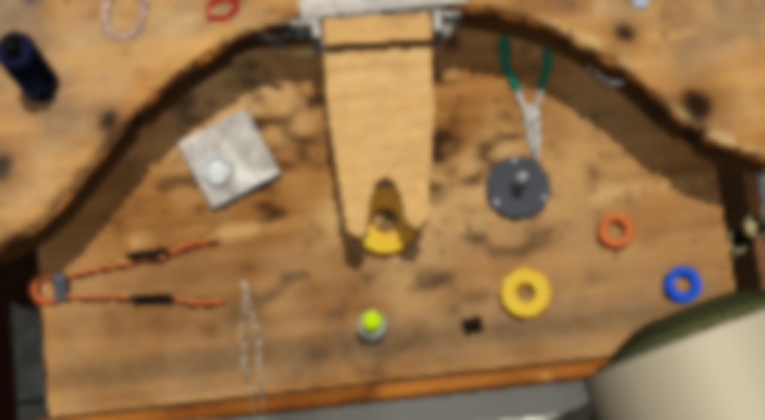

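View pics/wrist0.png

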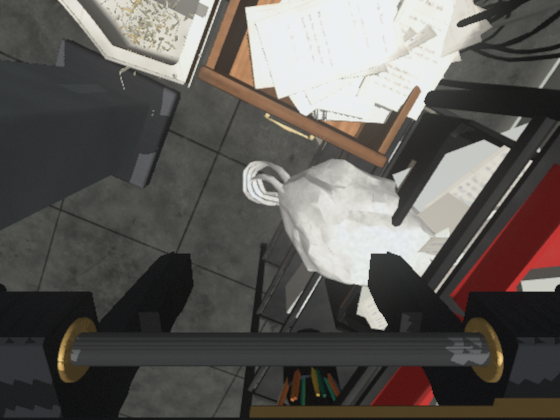

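Call:
{"name": "apply_moves", "arguments": {"increments": [[[0, 0, 0, 0, 0, 0.1112, 1], [0, 0, 0, 0, 0, 0.1112, 1], [0, 0, 0, 0, 0, 0.1112, 1], [0, 0, 0, 0, 0, 0.1112, 1], [1.7, -3.05, 0.3, 0, 0, 0, 1], [1.7, -3.05, 0.3, 0, 0, 0, 1], [1.7, -3.05, 0.3, 0, 0, 0, 1], [1.7, -3.05, 0.3, 0, 0, 0, 1]]], "newtons": 20}}

```text
time: 0.82
eef_pos: [0.305, -0.373, 0.2263]
orientation: [[1.0, -0.001, -0.0], [-0.001, -1.0, 0.001], [-0.0, -0.001, -1.0]]
contact_force: [1.0, 0.2, -0.3]
opening: 0.0882
gripper_force: 0.0
```

Call:
{"name": "apply_moves", "arguments": {"increments": [[[1.7, -3.05, 0.3, 0, 0, 0, 1], [1.7, -3.05, 0.3, 0, 0, 0, 1], [1.7, -3.05, 0.3, 0, 0, 0, 1], [1.7, -3.05, 0.3, 0, 0, 0, 1], [1.7, -3.05, 0.3, 0, 0, 0, 1], [1.7, -3.05, 0.3, 0, 0, 0, 1], [1.7, -3.05, 0.3, 0, 0, 0, 1], [0, 0, 0, 0, 0, 0, 1]]]}}

```text
time: 1.48
eef_pos: [0.4249, -0.1564, 0.2052]
orientation: [[1.0, 0.005, -0.0], [0.005, -1.0, 0.002], [-0.0, -0.002, -1.0]]
contact_force: [-0.1, 0.6, -0.3]
opening: 0.0882
gripper_force: 0.0
```

```bash
python3 - <<'E'
from h import *
s,im=shot('wrist','w1');print(s['time'],s['eef_pos'],s['orientation'],s['contact_force'])
# bench pin corner height: two-view
def P(n):
    i=camera_info(n);f=210/np.tan(np.radians(i['vfov']/2));return np.array([[f,0,i['cx']],[0,f,i['cy']],[0,0,1]])@np.c_[i['R'],i['t']]
X=cv2.triangulatePoints(P('top'),P('side'),np.array([[307.7],[216.]]),np.array([[262.],[212.]]));print((X[:3]/X[3]).ravel())
E
```

```text
1.4833 [ 0.42491842 -0.15643377  0.20523842] [[ 9.99987111e-01  5.05579426e-03 -4.65383933e-04]
 [ 5.05667105e-03 -9.99985405e-01  1.90251475e-03]
 [-4.55758418e-04 -1.90484352e-03 -9.99998082e-01]] [-0.06156075  0.59612674 -0.34435145]
[ 0.4931518  -0.04622463  0.09239075]
```

View pics/w1.png

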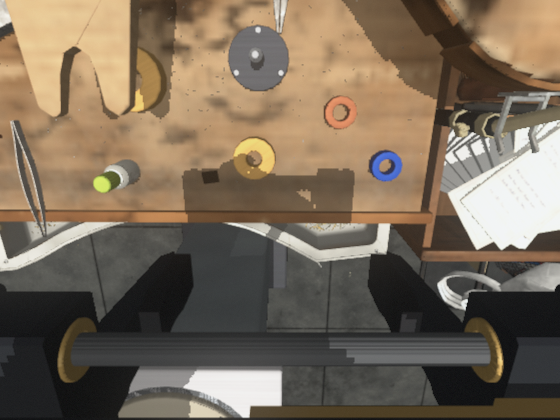

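```bash
cat >> h.py <<'E'
def blobs(im,lo,hi,amin=150):
    m=cv2.inRange(cv2.cvtColor(im,cv2.COLOR_BGR2HSV),lo,hi)
    out=[]
    for c in cv2.findContours(m,cv2.RETR_EXTERNAL,cv2.CHAIN_APPROX_NONE)[0]:
        h=cv2.convexHull(c)
        if cv2.contourArea(h)>amin and len(h)>4: out.append(cv2.fitEllipse(h))
    return out
def cyl(s,e,z):
    c=wpt(s,*e[0],z);a=np.radians(e[2]);k=e[1][1]/2
    r=np.linalg.norm(wpt(s,e[0][0]-k*np.sin(a),e[0][1]+k*np.cos(a),z)-c);return c.round(4),round(2*r,4)
E
python3 - <<'E'
from h import *
im=cv2.imread('pics/w1.png');s=read_state()
hsv=cv2.cvtColor(im,cv2.COLOR_BGR2HSV)
for p in [(238,160),(330,112),(373,166),(240,50),(257,55),(300,150),(150,80),(105,183)]:print(p,hsv[p[1],p[0]])
for n,lo,hi in [('brass',(19,150,120),(28,255,255)),('cop',(3,140,120),(13,255,255))]:
    for e in blobs(im,lo,hi):print(n,e,cyl(s,e,.007))
im2=im.copy();im2[:,:200]=255;im2[:,310:]=255;im2[110:]=255;im2[:20]=255
for e in blobs(im2,(0,0,30),(180,80,110)):print('foot',e,cyl(s,e,.005))
print('tip',wpt(s,256,51,.052))
print('bench edge',[pt('top',x,y,.09).round(3) for x,y in [(338,147),(365,157),(320,145)]])
E
```

```text
(238, 160) [ 18 138 163]
(330, 112) [ 10 139 222]
(373, 166) [112 160 209]
(240, 50) [165   5 113]
(257, 55) [ 10   4 214]
(300, 150) [ 16 102 188]
(150, 80) [ 18 137 173]
(105, 183) [ 34 137 231]
cop ((91.68024444580078, 215.65196228027344), (13.24638557434082, 37.92240524291992), 87.9049301147461) (array([0.3763, 0.0483, 0.007 ]), np.float64(0.0423))
foot ((260.1744384765625, 64.55291748046875), (51.36855697631836, 54.904666900634766), 56.37071990966797) (array([ 0.5316, -0.1405,  0.005 ]), np.float64(0.0527))
foot ((256.72064208984375, 59.7618293762207), (15.390600204467773, 22.430763244628906), 5.980474472045898) (array([ 0.5358, -0.1372,  0.005 ]), np.float64(0.02))
tip [ 0.53877998 -0.13979638  0.052     ]
bench edge [array([ 0.662, -0.145,  0.09 ]), array([ 0.628, -0.209,  0.09 ]), array([ 0.673, -0.1  ,  0.09 ])]
```

```bash
python3 - <<'E'
from h import *
im=cv2.imread('pics/w1.png');s=read_state()
hsv=cv2.cvtColor(im,cv2.COLOR_BGR2HSV)
for nm,(u,v),r,(lo,hi),z in [('B',(254,158),26,((0,118,60),(40,255,255)),.007),('cop',(340,112),22,((0,118,60),(40,255,255)),.007),('A',(150,80),40,((0,118,60),(40,255,255)),.007),('foot',(259,58),36,((0,0,50),(180,60,150)),.005)]:
    k=np.zeros_like(im);cv2.circle(k,(u,v),r,(1,1,1),-1)
    for e in blobs(im*k,lo,hi,400):print(nm,e,cyl(s,e,z))
m=cv2.inRange(hsv,(0,0,190),(180,40,255));print(cv2.connectedComponentsWithStats(m[35:80,235:280])[2:])
E
```

```text
B ((253.85879516601562, 157.58694458007812), (42.20204162597656, 43.1424446105957), 172.16522216796875) (array([ 0.4417, -0.1325,  0.007 ]), np.float64(0.0443))
cop ((340.09765625, 111.90697479248047), (32.14497756958008, 33.82419967651367), 41.35532760620117) (array([ 0.4881, -0.2196,  0.007 ]), np.float64(0.0326))
A ((134.08834838867188, 78.71668243408203), (60.348636627197266, 68.08323669433594), 139.7383270263672) (array([ 0.5184, -0.0183,  0.007 ]), np.float64(0.0578))
foot ((258.12335205078125, 57.70288848876953), (60.004150390625, 65.64810943603516), 172.8883056640625) (array([ 0.5376, -0.1386,  0.005 ]), np.float64(0.0559))
(array([[   0,    0,   45,   45, 1972],
       [  17,   16,    6,    7,   33],
       [   0,   35,    4,    5,   16],
       [  44,   36,    1,    4,    4]], dtype=int32), array([[22.163286  , 21.89655172],
       [19.66666667, 18.93939394],
       [ 1.1875    , 37.1875    ],
       [44.        , 37.5       ]]))
```

Candidates for the wide collar in w1 are brass (254,158), which measures 44 mm, and brass (150,80), which measures 58 mm. I choose the first. For the narrow collar, copper (340,112) measures 33 mm and the other ring at (386,166) is blue, so I choose copper. The wooden pin is about 9 cm high, so I turn the tool to yaw 90° to keep the gripper body clear of it.

Call:
{"name": "apply_moves", "arguments": {"increments": [[[0, 0, 0, 0, 0, -0.1208, 1], [0, 0, 0, 0, 0, -0.1208, 1], [0, 0, 0, 0, 0, -0.1208, 1], [0, 0, 0, 0, 0, -0.1208, 1], [0, 0, 0, 0, 0, -0.1208, 1], [0, 0, 0, 0, 0, -0.1208, 1], [0, 0, 0, 0, 0, -0.1208, 1], [0, 0, 0, 0, 0, -0.1208, 1]]]}}

```text
time: 2.2
eef_pos: [0.4232, -0.162, 0.2057]
orientation: [[0.564, 0.825, -0.0], [0.825, -0.564, -0.0], [-0.0, -0.0, -1.0]]
contact_force: [0.8, 0.3, 0.3]
opening: 0.088
gripper_force: 0.0
```

Call:
{"name": "apply_moves", "arguments": {"increments": [[[0, 0, 0, 0, 0, -0.1208, 1], [0, 0, 0, 0, 0, -0.1208, 1], [0, 0, 0, 0, 0, -0.1208, 1], [0, 0, 0, 0, 0, -0.1208, 1], [0, 0, 0, 0, 0, -0.1208, 1], [1.2, 0.8, 2, 0, 0, 0, 1], [1.2, 0.8, 2, 0, 0, 0, 1], [0, 0, 0, 0, 0, 0, 1]]]}}

```text
time: 2.87
eef_pos: [0.4387, -0.1361, 0.1631]
orientation: [[0.0, 1.0, -0.004], [1.0, -0.0, 0.003], [0.003, -0.005, -1.0]]
contact_force: [-0.9, 0.8, 0.1]
opening: 0.0884
gripper_force: 0.0
```

```bash
python3 - <<'E'
from h import *
s,im=shot('wrist','w2');print(s['time'],s['eef_pos'],s['orientation'])
i=camera_info('wrist');f=210/np.tan(np.radians(i['vfov']/2));T=i['tool_from_camera']
def px(X):
    q=np.linalg.inv(T)@np.r_[np.array(s['orientation']).T@(np.array(X)-s['eef_pos']),1];return int(f*q[0]/q[2]+i['cx']),int(f*q[1]/q[2]+i['cy'])
for nm,X,r,(lo,hi),z in [('B',(.4417,-.1325,.007),34,((0,118,60),(40,255,255)),.007),('cop',(.488,-.2196,.007),26,((0,118,60),(40,255,255)),.007),('foot',(.537,-.139,.005),44,((0,0,40),(180,60,150)),.005)]:
    k=np.zeros_like(im);c=px(X);print(c);cv2.circle(k,c,r,(1,1,1),-1)
    for e in blobs(im*k,lo,hi,400):print(nm,e,cyl(s,e,z))
print('tip px',px((.537,-.139,.052)))
E
```

```text
2.8667 [ 0.43869097 -0.1360635   0.16308748] [[ 4.43331674e-04  9.99989780e-01 -4.49915228e-03]
 [ 9.99995194e-01 -4.29519967e-04  3.07034857e-03]
 [ 3.06838472e-03 -4.50049184e-03 -9.99985165e-01]]
(284, 180)
B ((285.1291809082031, 177.86328125), (47.11627960205078, 47.79862594604492), 10.676302909851074) (array([ 0.4423, -0.1301,  0.007 ]), np.float64(0.047))
(329, 263)
cop ((330.43756103515625, 260.7323913574219), (31.01300621032715, 33.180274963378906), 156.2369842529297) (array([ 0.4887, -0.2169,  0.007 ]), np.float64(0.0372))
(385, 186)
foot ((390.5538024902344, 184.95237731933594), (59.7556037902832, 73.41064453125), 101.99606323242188) (array([ 0.5421, -0.1376,  0.005 ]), np.float64(0.0705))
tip px (402, 202)
```

View pics/w2.png

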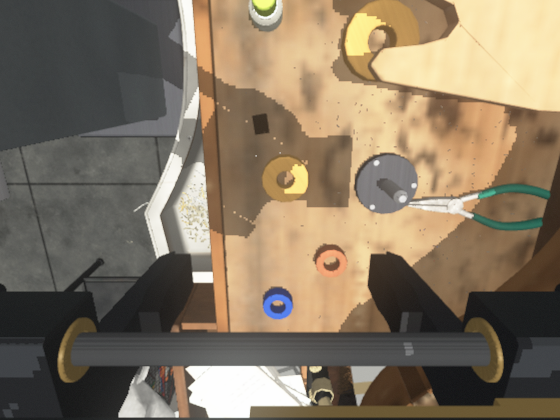

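Call:
{"name": "apply_moves", "arguments": {"increments": [[[0.25, 0.17, 1, 0, 0, 0, 0.72], [0.25, 0.16, 2, 0, 0, 0, 0.72], [0, 0, 2.5, 0, 0, 0, 0.72], [0, 0, 2.5, 0, 0, 0, 0.72], [0, 0, 2.5, 0, 0, 0, 0.72], [0, 0, 2.5, 0, 0, 0, 0.72], [0, 0, 1.9, 0, 0, 0, 0.72], [0, 0, 0.8, 0, 0, 0, 0.72]]]}}

```text
time: 3.58
eef_pos: [0.4425, -0.133, 0.0076]
orientation: [[0.001, 1.0, -0.002], [1.0, -0.001, 0.001], [0.001, -0.002, -1.0]]
contact_force: [0.8, -0.3, 0.3]
opening: 0.0634
gripper_force: 0.0
```

Call:
{"name": "apply_moves", "arguments": {"increments": [[[0, 0, 0, 0, 0, 0, 0.72], [0, 0, 0, 0, 0, 0, 0.4], [0, 0, 0, 0, 0, 0, 0.4], [0, 0, 0, 0, 0, 0, 0.4], [0, 0, 0, 0, 0, 0, 0.4], [0, 0, 0, 0, 0, 0, 0.4], [0, 0, 0, 0, 0, 0, 0.4], [0, 0, 0, 0, 0, 0, 0.4]]], "newtons": 20}}

```text
time: 4.25
eef_pos: [0.4434, -0.1324, 0.0098]
orientation: [[0.0, 1.0, 0.002], [1.0, -0.0, -0.001], [-0.001, 0.002, -1.0]]
contact_force: [-0.5, -1.0, 8.4]
opening: 0.042
gripper_force: 20.0
```

```bash
python3 - <<'E'
from h import *
s,a=shot('wrist','w3');_,b=shot('side','s3');print(s['eef_pos'],s['contact_force'],s['opening'],s['moment'])
b=cv2.resize(b[190:350,160:330],None,fx=2.6,fy=2.6);a=a[170:380,120:440]
o=np.zeros((420,780,3),np.uint8);o[:210,:320]=a;o[:416,325:325+442]=b;cv2.imwrite('pics/c3.png',o)
E
```

```text
[ 0.4434427  -0.13236305  0.00976597] [-0.45741673 -0.98429274  8.39267565] 0.042025728599804676 [-0.13242897  0.1636155   0.01126593]
```

View pics/c3.png

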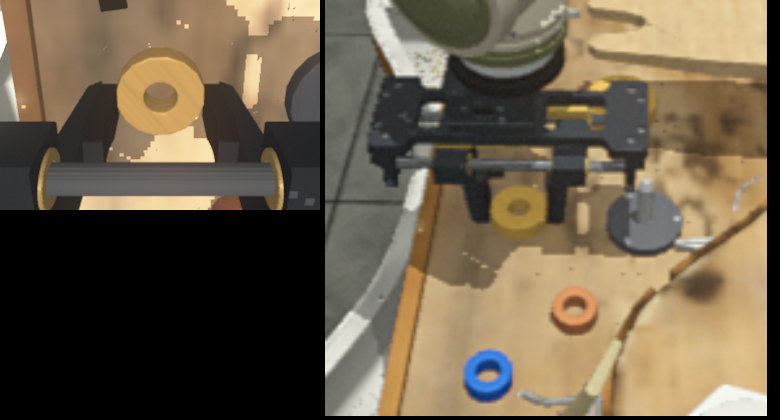

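Call:
{"name": "apply_moves", "arguments": {"increments": [[[0, 0, -1, 0, 0, 0, 0.4], [0, 0, -2, 0, 0, 0, 0.4], [0, 0, -2.5, 0, 0, 0, 0.4], [0, 0, -2, 0, 0, 0, 0.4], [0, 0.9, -0.5, 0, 0, 0, 0.4], [0, 2, 0, 0, 0, 0, 0.4], [-0.4, 2, 0, 0, 0, 0, 0.4], [-0.4, 2, 0, 0, 0, 0, 0.4]]], "newtons": 25}}

```text
time: 5.02
eef_pos: [0.5127, -0.1399, 0.0895]
orientation: [[0.0, 1.0, 0.001], [1.0, -0.0, -0.0], [-0.0, 0.001, -1.0]]
contact_force: [-0.3, -0.8, -0.5]
opening: 0.0418
gripper_force: 25.0
```

Call:
{"name": "apply_moves", "arguments": {"increments": [[[0, 1.5, 0, 0, 0, 0, 0.4], [0, 1, 0, 0, 0, 0, 0.4], [0, 0, 0, 0, 0, 0, 0.4], [0, 0, 0, 0, 0, 0, 0.4], [0, 0, 0, 0, 0, 0, 0.4], [0, 0, 0, 0, 0, 0, 0.4], [0, 0, 0, 0, 0, 0, 0.4], [0, 0, 0, 0, 0, 0, 0.4]]]}}

```text
time: 5.68
eef_pos: [0.5366, -0.14, 0.0889]
orientation: [[0.001, 1.0, -0.0], [1.0, -0.001, 0.0], [0.0, -0.0, -1.0]]
contact_force: [-0.0, -0.1, -0.5]
opening: 0.0418
gripper_force: 25.0
```

```bash
python3 - <<'E'
from h import *
s,a=shot('wrist','w4');_,b=shot('side','s4');print(s['eef_pos'],s['contact_force'],s['opening'],s['moment'])
b=cv2.resize(b[190:350,200:370],None,fx=2.6,fy=2.6);a=a[130:380,120:440]
o=np.zeros((420,780,3),np.uint8);o[:250,:320]=a;o[:416,325:325+442]=b;cv2.imwrite('pics/c4.png',o)
E
```

```text
[ 0.53660044 -0.14003476  0.0889238 ] [-0.00896219 -0.08262145 -0.51914201] 0.04177234833640359 [-0.03072192 -0.11535975  0.04959369]
```

View pics/c4.png

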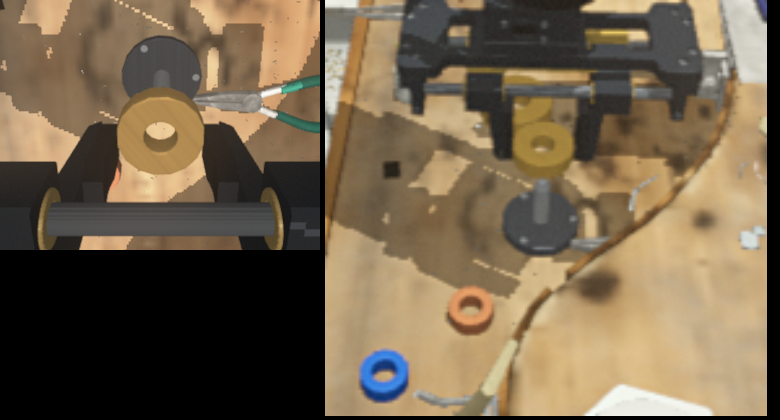

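```bash
python3 - <<'E'
from h import *
s=read_state();a=cv2.imread('pics/w4.png');k=np.zeros_like(a);cv2.circle(k,(281,262),52,(1,1,1),-1)
for e in blobs(a*k,(0,118,50),(40,255,255),800):print(e,cyl(s,e,.086))
# side pin top
b=cv2.imread('pics/side0.png');g=cv2.cvtColor(b,cv2.COLOR_BGR2GRAY)[255:292,265:305];print(g[::1,8:26])
# foot top edges w4: left/right/top extents
m=cv2.inRange(cv2.cvtColor(a,cv2.COLOR_BGR2HSV),(0,0,40),(180,70,140))[150:225,230:335]
n,l,st,c=cv2.connectedComponentsWithStats(m);print(st[1:][st[1:,4]>300]+[230,150,0,0,0])
E
```

```text
((279.99920654296875, 261.0413513183594), (87.58401489257812, 88.61812591552734), 90.12896728515625) (array([ 0.5363, -0.1377,  0.086 ]), np.float64(0.0444))
[[182 183 181 183 180 181 185 187 186 181 176 173 170 168 140 157 172 164]
 [182 183 181 182 179 179 184 187 187 183 181 179 176 172 165 169 169 165]
 [177 177 176 176 174 175 178 188 186 184 184 182 180 173 162 163 164 164]
 [174 172 169 169 167 171 177 186 187 181 185 185 181 171 156 156 160 165]
 [180 178 175 173 175 178 183 187 172 190 201 200 180 163 146 147 151 160]
 [183 181 177 176 181 186 189 178 151 161 199 187 158 151 140 136 139 152]
 [183 182 177 176 183 188 190 168 145 147 158 156 151 143 127 127 133 147]
 [183 180 175 176 183 189 191 152 136 149 155 157 155 133 121 121 125 141]
 [182 178 177 176 169 160 156 117 115 142 155 155 131 122 128 124 118 132]
 [182 178 185 177 153 126 116  98  95 102 108 110 104 105 115 117 118 128]
 [158 133 165 196 177 132 114  99  96 102 105 106 103 102 113 116 112 115]
 [118 107 111 124 118 113 113 102  97 102 105 106 104 104 113 115 114 113]
 [111 110 112 113 113 114 110  97  98 101 
[... 1162 characters left out ...]
8  91 124 161 138 116 117 116 117 116 114 116 117 118 118 118 122 116]
 [ 46  53  71 102 112 115 115 119 115 118 119 117 119 121 118 117 109  99]
 [ 86  58  49  54  61  77  96 106 118 119 113 108 109 107 102  78  61  56]
 [164 124  75  49  50  52  55  63  62  64  64  62  62  61  61  55  58  66]
 [185 186 148 105  68  54  49  51  47  53  50  50  49  53  64  85 120 135]
 [185 187 187 182 138 100  93  95  95  89  88  93  98 103 126 171 183 183]
 [182 181 183 177 166 160 173 187 191 188 186 186 189 186 180 178 179 180]
 [182 181 178 174 165 160 169 184 188 184 183 183 185 182 175 174 172 177]
 [180 179 178 174 170 166 174 180 182 180 179 181 183 182 177 174 177 180]]
[[ 242  166   80   59 3635]]
```

```bash
python3 - <<'E'
from h import *
s=read_state()
print(pt('side',283.3,260,.052),wpt(s,242,200,.01),wpt(s,322,200,.01),wpt(s,282,165.5,.01))
E
```

```text
[ 0.53763161 -0.13463031  0.052     ] [ 0.5093584  -0.13067179  0.01      ] [ 0.56618704 -0.13077722  0.01      ] [ 0.53776577 -0.1057943   0.01      ]
```

Call:
{"name": "apply_moves", "arguments": {"increments": [[[0.12, 0.13, 0, 0, 0, 0, 0.4], [0, 0, 1, 0, 0, 0, 0.4], [0, 0, 1, 0, 0, 0, 0.4], [0, 0, 0.7, 0, 0, 0, 0.4], [0, 0, 0.6, 0, 0, 0, 0.4], [0, 0, 0.6, 0, 0, 0, 0.4], [0, 0, 0.6, 0, 0, 0, 0.4], [0, 0, 0, 0, 0, 0, 0.4]]]}}

```text
time: 6.45
eef_pos: [0.5378, -0.1386, 0.0424]
orientation: [[0.0, 1.0, -0.002], [1.0, -0.0, 0.001], [0.001, -0.002, -1.0]]
contact_force: [-0.3, 0.2, -1.5]
opening: 0.0419
gripper_force: 25.0
```

Call:
{"name": "apply_moves", "arguments": {"increments": [[[0, 0, 0.5, 0, 0, 0, 0.4], [0, 0, 0.5, 0, 0, 0, 0.4], [0, 0, 0.5, 0, 0, 0, 0.4], [0, 0, 0.4, 0, 0, 0, 0.4], [0, 0, 0.3, 0, 0, 0, 0.4], [0, 0, 0, 0, 0, 0, 0.4], [0, 0, 0, 0, 0, 0, 0.4], [0, 0, 0, 0, 0, 0, 0.4]]]}}

```text
time: 7.12
eef_pos: [0.5384, -0.1389, 0.0219]
orientation: [[0.0, 1.0, 0.0], [1.0, -0.0, -0.0], [-0.0, 0.0, -1.0]]
contact_force: [-0.3, 0.2, -1.1]
opening: 0.0422
gripper_force: 25.0
```

Call:
{"name": "apply_moves", "arguments": {"increments": [[[0, 0, 0.2, 0, 0, 0, 0.4], [0, 0, 0, 0, 0, 0, 0.4], [0, 0, 0, 0, 0, 0, 0.62], [0, 0, 0, 0, 0, 0, 0.62], [0, 0, 0, 0, 0, 0, 0.62], [0, 0, -1.5, 0, 0, 0, 0.62], [0, 0, -3, 0, 0, 0, 0.62], [0, 0, -3.5, 0, 0, 0, 0.62]]]}}

```text
time: 7.78
eef_pos: [0.5373, -0.1384, 0.0994]
orientation: [[0.0, 1.0, -0.004], [1.0, -0.0, 0.002], [0.002, -0.004, -1.0]]
contact_force: [-0.0, -0.0, 0.3]
opening: 0.0544
gripper_force: 0.0
```

Call:
{"name": "apply_moves", "arguments": {"increments": [[[-2, -1.2, -1, 0, 0, 0, 0.62], [-2, -1.2, 0, 0, 0, 0, 0.62], [-2, -1.2, 0, 0, 0, 0, 0.62], [-1.5, -1, 0, 0, 0, 0, 0.62], [-0.6, -0.4, 0, 0, 0, 0, 0.62], [0, 0, 0, 0, 0, 0, 0.62], [0, 0, 0, 0, 0, 0, 0.62], [0, 0, 0, 0, 0, 0, 0.62]]]}}

```text
time: 8.45
eef_pos: [0.4887, -0.219, 0.1097]
orientation: [[-0.0, 1.0, 0.0], [1.0, 0.0, 0.0], [0.0, 0.0, -1.0]]
contact_force: [-0.3, -0.5, -0.6]
opening: 0.0548
gripper_force: 0.0
```

```bash
python3 - <<'E'
from h import *
s,a=shot('wrist','w5');_,b=shot('side','s5');print(s['time'],s['eef_pos'])
b=cv2.resize(b[230:330,200:330],None,fx=2.6,fy=2.6);a=a[100:380,60:440]
o=np.zeros((300,780,3),np.uint8);o[:280,:380]=a;o[:260,400:738]=b;cv2.imwrite('pics/c5.png',o)
E
```

```text
8.45 [ 0.48865774 -0.21899974  0.10970747]
```

View pics/c5.png

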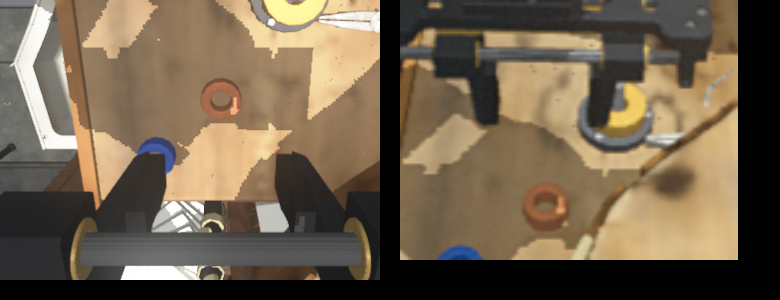

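```bash
python3 - <<'E'
from h import *
s=read_state();a=cv2.imread('pics/w5.png');k=np.zeros_like(a);cv2.circle(k,(281,200),30,(1,1,1),-1)
for e in blobs(a*k,(0,130,50),(40,255,255),400):print(e,cyl(s,e,.007))
print(wpt(s,281,200,.007))
E
```

```text
((280.58599853515625, 199.1551513671875), (39.190155029296875, 40.50349426269531), 152.30462646484375) (array([ 0.4887, -0.2168,  0.007 ]), np.float64(0.0325))
[ 0.48898674 -0.21751097  0.007     ]
```

Call:
{"name": "apply_moves", "arguments": {"increments": [[[0.25, 0, 1, 0, 0, 0, 0.62], [0, 0, 2, 0, 0, 0, 0.62], [0, 0, 2.5, 0, 0, 0, 0.62], [0, 0, 2.5, 0, 0, 0, 0.62], [0, 0, 1.6, 0, 0, 0, 0.62], [0, 0, 0.8, 0, 0, 0, 0.62], [0, 0, 0, 0, 0, 0, 0.25], [0, 0, 0, 0, 0, 0, 0.25]]]}}

```text
time: 9.22
eef_pos: [0.4886, -0.2171, 0.0061]
orientation: [[-0.0, 1.0, 0.0], [1.0, 0.0, -0.0], [-0.0, 0.0, -1.0]]
contact_force: [0.6, -0.4, 0.2]
opening: 0.0433
gripper_force: 0.0
```

Call:
{"name": "apply_moves", "arguments": {"increments": [[[0, 0, 0, 0, 0, 0, 0.25], [0, 0, 0, 0, 0, 0, 0.25], [0, 0, 0, 0, 0, 0, 0.25], [0, 0, 0, 0, 0, 0, 0.25], [0, 0, 0, 0, 0, 0, 0.25], [0, 0, 0, 0, 0, 0, 0.25], [0, 0, 0, 0, 0, 0, 0.25], [0, 0, 0, 0, 0, 0, 0.25]]]}}

```text
time: 9.88
eef_pos: [0.4888, -0.2176, 0.0068]
orientation: [[0.0, 1.0, 0.002], [1.0, -0.0, -0.001], [-0.001, 0.002, -1.0]]
contact_force: [0.4, 1.6, 7.2]
opening: 0.0306
gripper_force: 25.0
```

Call:
{"name": "apply_moves", "arguments": {"increments": [[[0, 0, -1, 0, 0, 0, 0.25], [0, 0, -2, 0, 0, 0, 0.25], [0, 0, -2.5, 0, 0, 0, 0.25], [0, 0, -2.5, 0, 0, 0, 0.25], [1, 0.6, -0.8, 0, 0, 0, 0.25], [2, 1.2, 0, 0, 0, 0, 0.25], [2, 1.2, 0, 0, 0, 0, 0.25], [1.6, 1, 0, 0, 0, 0, 0.25]]]}}

```text
time: 10.55
eef_pos: [0.5287, -0.1494, 0.0939]
orientation: [[0.0, 1.0, 0.0], [1.0, -0.0, 0.0], [0.0, 0.0, -1.0]]
contact_force: [-0.6, 0.8, -0.3]
opening: 0.0301
gripper_force: 25.0
```

Call:
{"name": "apply_moves", "arguments": {"increments": [[[1, 0.6, 0, 0, 0, 0, 0.25], [0.4, 0.3, 0, 0, 0, 0, 0.25], [0, 0, 0, 0, 0, 0, 0.25], [0, 0, 0, 0, 0, 0, 0.25], [0, 0, 0, 0, 0, 0, 0.25], [0, 0, 0, 0, 0, 0, 0.25], [0, 0, 0, 0, 0, 0, 0.25], [0, 0, 0, 0, 0, 0, 0.25]]]}}

```text
time: 11.22
eef_pos: [0.5371, -0.1378, 0.0938]
orientation: [[0.001, 1.0, -0.0], [1.0, -0.001, 0.0], [0.0, -0.0, -1.0]]
contact_force: [0.1, -0.1, -1.1]
opening: 0.0305
gripper_force: 25.0
```

```bash
python3 - <<'E'
from h import *
s,a=shot('wrist','w6');print(s['time'],s['eef_pos'],s['opening'])
k=np.zeros_like(a);cv2.circle(k,(281,265),48,(1,1,1),-1)
for e in blobs(a*k,(0,130,50),(14,255,255),400):print(e,cyl(s,e,s['eef_pos'][2]))
k=np.zeros_like(a);k[100:222,200:360]=1
for e in blobs(a*k,(15,118,50),(40,255,255),400):print('wide',e,cyl(s,e,.017))
E
```

```text
11.2167 [ 0.53706439 -0.13778325  0.09375318] 0.030464836064193104
((279.975830078125, 266.2633972167969), (64.58280181884766, 66.93270874023438), 179.85528564453125) (array([ 0.5366, -0.1368,  0.0938]), np.float64(0.0361))
wide ((281.8374938964844, 213.10470581054688), (61.09526443481445, 64.62014770507812), 3.3295087814331055) (array([ 0.5379, -0.1376,  0.017 ]), np.float64(0.0509))
```

Call:
{"name": "apply_moves", "arguments": {"increments": [[[0.04, 0.08, 0, 0, 0, 0, 0.25], [0, 0, 1, 0, 0, 0, 0.25], [0, 0, 1, 0, 0, 0, 0.25], [0, 0, 0.8, 0, 0, 0, 0.25], [0, 0, 0.7, 0, 0, 0, 0.25], [0, 0, 0.7, 0, 0, 0, 0.25], [0, 0, 0.7, 0, 0, 0, 0.25], [0, 0, 0, 0, 0, 0, 0.25]]]}}

```text
time: 11.93
eef_pos: [0.5375, -0.1366, 0.0432]
orientation: [[0.0, 1.0, -0.002], [1.0, -0.0, 0.001], [0.001, -0.002, -1.0]]
contact_force: [-0.2, 0.3, -1.6]
opening: 0.0303
gripper_force: 25.0
```

Call:
{"name": "apply_moves", "arguments": {"increments": [[[0, 0, 0.4, 0, 0, 0, 0.25], [0, 0, 0.4, 0, 0, 0, 0.25], [0, 0, 0.3, 0, 0, 0, 0.25], [0, 0, 0.1, 0, 0, 0, 0.25], [0, 0, 0, 0, 0, 0, 0.25], [0, 0, 0, 0, 0, 0, 0.25], [0, 0, 0, 0, 0, 0, 0.25], [0, 0, 0, 0, 0, 0, 0.25]]]}}

```text
time: 12.6
eef_pos: [0.5382, -0.137, 0.033]
orientation: [[0.0, 1.0, 0.0], [1.0, -0.0, -0.0], [-0.0, 0.0, -1.0]]
contact_force: [-0.1, -0.7, -1.6]
opening: 0.0306
gripper_force: 25.0
```

Call:
{"name": "apply_moves", "arguments": {"increments": [[[0, 0, 0, 0, 0, 0, 0.5], [0, 0, 0, 0, 0, 0, 0.5], [0, 0, 0, 0, 0, 0, 0.5], [0, 0, 0, 0, 0, 0, 0.5], [0, 0, -1.5, 0, 0, 0, 0.5], [0, 0, -3, 0, 0, 0, 0.5], [0, 0, -4, 0, 0, 0, 0.7], [0, 0, -4, 0, 0, 0, 0.9]]]}}

```text
time: 13.27
eef_pos: [0.5375, -0.1367, 0.1589]
orientation: [[0.0, 1.0, -0.002], [1.0, -0.0, 0.001], [0.001, -0.002, -1.0]]
contact_force: [0.8, 0.9, 0.7]
opening: 0.0553
gripper_force: 0.0
```

Call:
{"name": "apply_moves", "arguments": {"increments": [[[2, -0.3, -3, 0, 0, 0, 1], [3, -0.3, -2.5, 0, 0, 0, 1], [3.5, -0.3, -1, 0, 0, 0, 1], [3.8, -0.4, 0, 0, 0, 0, 1], [3.8, -0.4, 0, 0, 0, 0, 1], [3.8, -0.3, 0, 0, 0, 0, 1], [3.8, -0.3, 0, 0, 0, 0, 1], [3.5, -0.2, 0, 0, 0, 0, 1]]]}}

```text
time: 13.93
eef_pos: [0.5124, 0.1372, 0.223]
orientation: [[0.0, 1.0, 0.0], [1.0, -0.0, 0.0], [0.0, 0.0, -1.0]]
contact_force: [0.2, -0.6, -0.3]
opening: 0.0882
gripper_force: 0.0
```

Call:
{"name": "apply_moves", "arguments": {"increments": [[[2.5, -0.2, 0, 0, 0, 0, 1], [0.9, 0, 0, 0, 0, 0, 1], [0, 0, 0, 0, 0, 0, 1], [0, 0, 0, 0, 0, 0, 1], [0, 0, 0, 0, 0, 0, 1], [0, 0, 0, 0, 0, 0, 1], [0, 0, 0, 0, 0, 0, 1], [0, 0, 0, 0, 0, 0, 1]]]}}

```text
time: 14.6
eef_pos: [0.5114, 0.1683, 0.2228]
orientation: [[0.002, 1.0, 0.0], [1.0, -0.002, -0.0], [-0.0, 0.0, -1.0]]
contact_force: [1.1, -0.1, 0.5]
opening: 0.088
gripper_force: 0.0
```

```bash
python3 - <<'E'
from h import *
s,a=shot('wrist','w7');_,b=shot('side','s7');print(s['time'],s['eef_pos'],s['orientation'])
b=cv2.resize(b[240:310,230:320],None,fx=2.5,fy=2.5)
a=a[:300,:];o=np.zeros((300,800,3),np.uint8);o[:300,:560]=a;o[:175,570:570+225]=b;cv2.imwrite('pics/c7.png',o)
E
```

```text
14.6 [0.51138823 0.16828221 0.22277817] [[ 1.69289910e-03  9.99998565e-01  5.72542421e-05]
 [ 9.99998567e-01 -1.69289783e-03 -2.21096749e-05]
 [-2.20127176e-05  5.72915895e-05 -9.99999998e-01]]
```

View pics/c7.png

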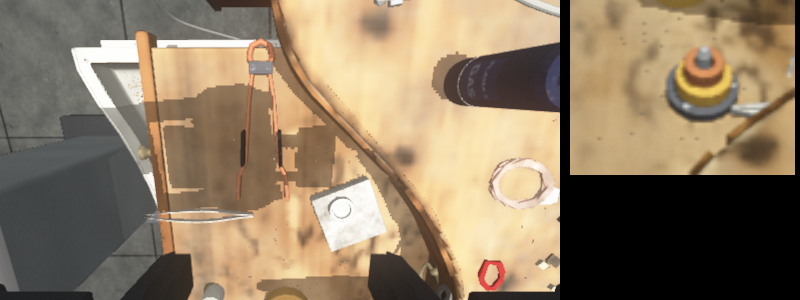

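```bash
python3 - <<'E'
from h import *
s=read_state();a=cv2.imread('pics/w7.png');hsv=cv2.cvtColor(a,cv2.COLOR_BGR2HSV)
m=cv2.inRange(hsv[110:200,225:300],(0,0,0),(180,255,45))
n,l,st,c=cv2.connectedComponentsWithStats(m)
for i in range(1,n):
    if st[i,4]>25:print('plate',st[i]+[225,110,0,0,0],wpt(s,*(c[i]+[225,110]),.014).round(4))
for nm,p,z in [('hinge',(260.5,68),.014),('jawL',(239,186),.007),('jawR',(286,187),.007),('jawLtip',(239.5,199),.007),('jawRtip',(286.5,200),.007),('cap',(341.5,208),.022)]:print(nm,wpt(s,*p,z).round(4))
for p in [(300,80),(315,105),(345,135),(370,165),(395,200),(415,240)]:print('edge',wpt(s,*p,.09).round(3),wpt(s,*p,.0).round(3))
# bench edge height by triangulation: top view pixels of left edge vs wrist
q=np.array([[310,182],[347,173],[384,230],[345,250]],float)
print('blockcorners',[wpt(s,*x,.018).round(4) for x in q])
k=np.zeros_like(a);cv2.circle(k,(341,208),18,(1,1,1),-1)
g=cv2.cvtColor(a,cv2.COLOR_BGR2GRAY)[190:228,322:362]
print(cv2.HoughCircles(cv2.resize(g,None,fx=4,fy=4),cv2.HOUGH_GRADIENT,1,50,param1=80,param2=20,minRadius=30,maxRadius=60))
cv2.imwrite('pics/c8.png',cv2.resize(a[30:260,140:440],(800,613),interpolation=cv2.INTER_CUBIC)[:600])
E
```

```text
hinge [0.4918 0.2722 0.014 ]
jawL [0.4646 0.1493 0.007 ]
jawR [0.5176 0.148  0.007 ]
jawLtip [0.4645 0.1339 0.007 ]
jawRtip [0.5182 0.1325 0.007 ]
cap [0.5788 0.128  0.022 ]
edge [0.527 0.259 0.09 ] [0.532 0.261 0.   ]
edge [0.539 0.24  0.09 ] [0.548 0.236 0.   ]
edge [0.565 0.216 0.09 ] [0.582 0.205 0.   ]
edge [0.587 0.191 0.09 ] [0.612 0.171 0.   ]
edge [0.612 0.16  0.09 ] [0.645 0.13  0.   ]
edge [0.635 0.121 0.09 ] [0.675 0.079 0.   ]
blockcorners [array([0.5435, 0.1568, 0.018 ]), array([0.5832, 0.1667, 0.018 ]), array([0.6298, 0.0997, 0.018 ]), array([0.5867, 0.0744, 0.018 ])]
[[[76.5 71.5 36.9]]]
```

View pics/c8.png

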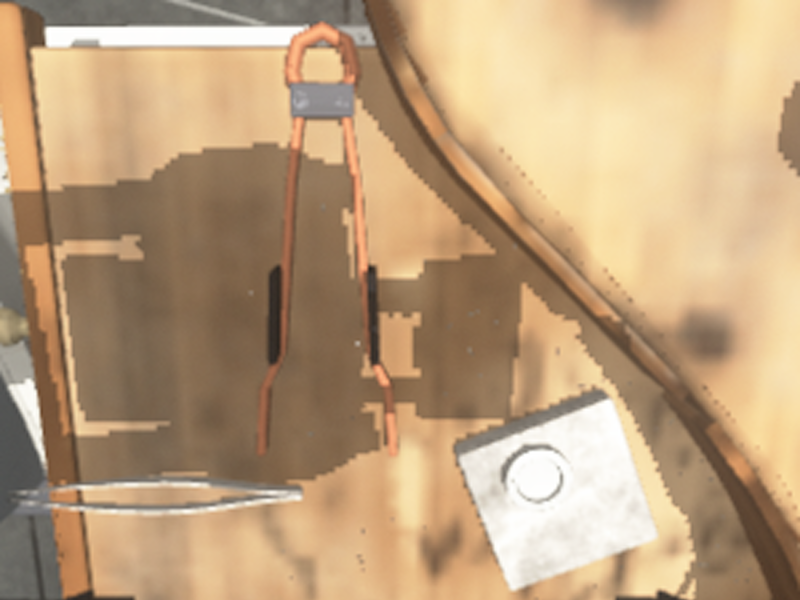

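```bash
python3 - <<'E'
from h import *
s=read_state()
W=[(140+x/2.667,30+y/2.665) for x,y in [(385,30),(440,120),(520,210),(600,290),(700,390)]]
T=cv2.imread('pics/top0.png')
for h in (.03,.05,.07,.09,.11):
    c=np.array([wpt(s,*p,h)[:2] for p in W])
    i=camera_info('top');f=210/np.tan(np.radians(i['vfov']/2))
    px=[]
    for x,y in c:
        q=i['R']@[x,y,h]+i['t'];px.append((f*q[0]/q[2]+i['cx'],f*q[1]/q[2]+i['cy']))
    px=np.array(px);print(h,[tuple(((p-[165,140])*3).round().astype(int)) for p in px])
    # gray profile normal to the curve
    g=cv2.GaussianBlur(cv2.cvtColor(T,cv2.COLOR_BGR2GRAY),(0,0),.7).astype(np.float32)
    n=np.array([.55,.83]); print([ [int(g[int(round(p[1]+k*n[1])),int(round(p[0]+k*n[0]))]) for k in range(-5,7)] for p in px[1:4]])
E
```

```text
0.03 [(np.int64(30), np.int64(258)), (np.int64(62), np.int64(233)), (np.int64(95), np.int64(195)), (np.int64(126), np.int64(156)), (np.int64(166), np.int64(105))]
[[39, 29, 32, 46, 54, 62, 62, 63, 63, 63, 64, 66], [32, 28, 31, 38, 45, 58, 61, 64, 64, 64, 61, 59], [31, 27, 30, 37, 44, 58, 59, 56, 56, 56, 59, 60]]
0.05 [(np.int64(28), np.int64(254)), (np.int64(58), np.int64(230)), (np.int64(90), np.int64(194)), (np.int64(120), np.int64(157)), (np.int64(158), np.int64(108))]
[[68, 51, 31, 30, 38, 47, 54, 62, 64, 63, 64, 64], [72, 43, 35, 29, 31, 45, 53, 59, 64, 65, 63, 60], [51, 32, 29, 29, 29, 40, 46, 55, 56, 55, 55, 56]]
0.07 [(np.int64(25), np.int64(250)), (np.int64(55), np.int64(227)), (np.int64(85), np.int64(192)), (np.int64(113), np.int64(157)), (np.int64(150), np.int64(111))]
[[109, 82, 51, 38, 30, 32, 38, 47, 60, 63, 64, 64], [87, 76, 47, 47, 30, 29, 38, 46, 60, 60, 65, 63], [77, 73, 52, 32, 29, 29, 32, 45, 50, 56, 55, 55]]
0.09 [(np.int64(23), np.int64(246)), (np.int64(51), np.int64(223)), (np.int64(79), np.int64(191)), (np.int64(106), np.int64(158)), (np.int64(141), np.int64(113))]
[[133, 109, 95, 67, 51, 38, 31, 32, 47, 55, 63, 63], [113, 113, 90, 78, 50, 39, 30, 32, 38, 54, 60, 64], [107, 100, 83, 78, 51, 39, 31, 29, 36, 49, 52, 54]]
0.11 [(np.int64(20), np.int64(241)), (np.int64(47), np.int64(220)), (np.int64(74), np.int64(190)), (np.int64(99), np.int64(158)), (np.int64(132), np.int64(116))]
[[150, 144, 122, 108, 82, 67, 51, 31, 30, 39, 48, 55], [145, 139, 117, 104, 91, 65, 54, 32, 31, 36, 36, 52], [139, 129, 125, 104, 97, 71, 55, 40, 29, 29, 39, 46]]
```

Call:
{"name": "apply_moves", "arguments": {"increments": [[[-0.9, -1.4, 3, 0, 0, 0, 1], [-0.9, -1.5, 3.5, 0, 0, 0, 1], [0, 0, 3.5, 0, 0, 0, 1], [0, 0, 3.5, 0, 0, 0, 1], [0, 0, 3.3, 0, 0, 0, 1], [0, 0, 2.5, 0, 0, 0, 1], [0, 0, 1.5, 0, 0, 0, 1], [0, 0, 0.9, 0, 0, 0, 1]]], "newtons": 4}}

```text
time: 15.37
eef_pos: [0.4815, 0.1509, 0.004]
orientation: [[0.001, 1.0, -0.003], [1.0, -0.001, -0.0], [-0.0, -0.003, -1.0]]
contact_force: [-0.9, 0.5, 0.3]
opening: 0.0882
gripper_force: 0.0
```

Call:
{"name": "apply_moves", "arguments": {"increments": [[[0, 0, 0, 0, 0, 0, 1], [0, 0, 0, 0, 0, 0, 0.5], [0, 0, 0, 0, 0, 0, 0.5], [0, 0, 0, 0, 0, 0, 0.5], [0, 0, 0, 0, 0, 0, 0.5], [0, 0, 0, 0, 0, 0, 0.5], [0, 0, 0, 0, 0, 0, 0.5], [0, 0, 0, 0, 0, 0, 0.5]]]}}

```text
time: 16.03
eef_pos: [0.4826, 0.1511, 0.0063]
orientation: [[0.0, 1.0, 0.001], [1.0, -0.0, 0.0], [0.0, 0.001, -1.0]]
contact_force: [-0.3, -0.0, 4.6]
opening: 0.0582
gripper_force: 4.0
```

Call:
{"name": "apply_moves", "arguments": {"increments": [[[0, -0.4, 0, 0, 0, 0, 0.5], [0, -0.6, 0, 0, 0, 0, 0.5], [0, -0.6, 0, 0, 0, 0, 0.5], [0, -0.6, 0, 0, 0, 0, 0.5], [0, -0.5, 0, 0, 0, 0, 0.5], [0, -0.3, 0, 0, 0, 0, 0.5], [0, 0, 0, 0, 0, 0, 0.5], [0, 0, 0, 0, 0, 0, 0.5]]]}}

```text
time: 16.7
eef_pos: [0.4517, 0.1512, 0.006]
orientation: [[0.0, 1.0, 0.0], [1.0, -0.0, 0.0], [0.0, 0.0, -1.0]]
contact_force: [0.8, 0.5, 5.7]
opening: 0.0584
gripper_force: 4.0
```

Call:
{"name": "apply_moves", "arguments": {"increments": [[[0, 0, 0, 0, 0, 0, 0.85], [0, 0, 0, 0, 0, 0, 0.85], [0, 0, -2, 0, 0, 0, 0.85], [0, 0, -4, 0, 0, 0, 0.85], [1, 0, -4, 0, 0, 0, 0.85], [1, 0, -3, 0, 0, 0, 0.85], [0, 0, 0, 0, 0, 0, 0.85], [0, 0, 0, 0, 0, 0, 0.85]]]}}

```text
time: 17.37
eef_pos: [0.4521, 0.1714, 0.1365]
orientation: [[-0.001, 1.0, 0.002], [1.0, 0.001, 0.0], [0.0, 0.002, -1.0]]
contact_force: [0.3, -0.2, 0.0]
opening: 0.0749
gripper_force: 0.0
```

```bash
python3 - <<'E'
from h import *
s,a=shot('wrist','w9');print(s['time'],s['eef_pos'],s['orientation'])
cv2.imwrite('pics/c9.png',cv2.resize(a[0:300,100:500],(800,600),interpolation=cv2.INTER_CUBIC))
E
```

```text
17.3667 [0.45209639 0.17144677 0.13645858] [[-5.33397240e-04  9.99997656e-01  2.09850898e-03]
 [ 9.99999836e-01  5.32959746e-04  2.09032367e-04]
 [ 2.07913456e-04  2.09862014e-03 -9.99997776e-01]]
```

View pics/c9.png

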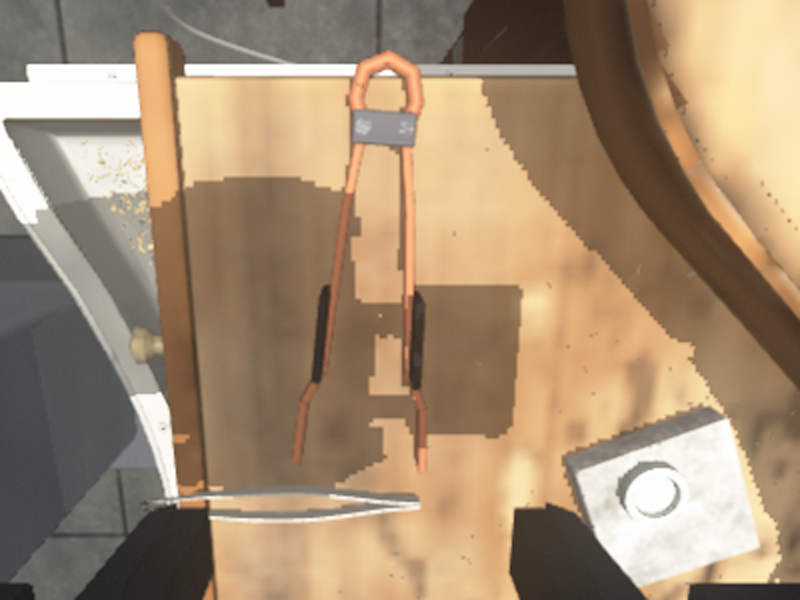

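The crop shows the tongs turned slightly: hinge at (292,64), plates at (261,168) and (309,170), jaw tips at (248,232) and (311,235), cap at (425,246). I've already viewed more than the 10 pictures allowed, so from here I use numbers only.

```bash
cat > t.py <<'E'
from h import *
s=read_state()
P={n:wpt(s,*p,z)[:2] for n,p,z in [('hinge',(292.5,64),.012),('pL',(261,167.5),.014),('pR',(309,170),.014),('jL',(248.5,231.5),.007),('jR',(311,235),.007),('cap',(425.2,246.5),.0225)]}
for k,v in P.items():print(k,v.round(4))
pm=(P['pL']+P['pR'])/2;jm=(P['jL']+P['jR'])/2
print('pm',pm,'tips',jm)
for q in (P['hinge'],pm):
    d=jm-q;print(np.linalg.norm(d),np.degrees(np.arctan2(d[1],d[0])))
d=P['pR']-P['pL'];print('plate sep',np.linalg.norm(d),np.degrees(np.arctan2(d[1],d[0])))
a=cv2.imread('pics/w9.png');g=cv2.cvtColor(a,cv2.COLOR_BGR2GRAY)
e=cv2.HoughCircles(cv2.resize(g[225:268,402:448],None,fx=4,fy=4),cv2.HOUGH_GRADIENT,1,40,param1=80,param2=20,minRadius=35,maxRadius=80)
print(e/4+[402,225,0])
E
python3 t.py
```

```text
hinge [0.4604 0.2726]
pL [0.4354 0.1944]
pR [0.4747 0.1922]
jL [0.4227 0.1343]
jR [0.4787 0.1309]
cap [0.5755 0.127 ]
pm [0.45506618 0.19328917] tips [0.45070314 0.1326057 ]
0.14028862673225784 -93.9501789229892
0.060840115259518865 -94.11239774526348
plate sep 0.03932501334487268 -3.0976895340982
[[[424.625      243.875       13.17500019]]]
```

Call:
{"name": "apply_moves", "arguments": {"increments": [[[0, 0, 0, 0, 0, 0.07, 0.85], [1.1, 0.08, 1, 0, 0, 0, 0.85], [1.08, 0.07, 2.2, 0, 0, 0, 0.85], [0, 0, 2.7, 0, 0, 0, 0.85], [0, 0, 2.7, 0, 0, 0, 0.85], [0, 0, 2.5, 0, 0, 0, 0.85], [0, 0, 1.5, 0, 0, 0, 0.85], [0, 0, 0.65, 0, 0, 0, 0.85]]], "newtons": 20}}

```text
time: 18.08
eef_pos: [0.453, 0.1928, 0.0002]
orientation: [[0.069, 0.998, -0.007], [0.998, -0.069, -0.001], [-0.001, -0.006, -1.0]]
contact_force: [-30.8, -4.9, 87.1]
opening: 0.075
gripper_force: 44.1
```

Call:
{"name": "apply_moves", "arguments": {"increments": [[[0, 0, 0, 0, 0, 0, 0.6], [0, 0, 0, 0, 0, 0, 0.5], [0, 0, 0, 0, 0, 0, 0.46], [0, 0, 0, 0, 0, 0, 0.44], [0, 0, 0, 0, 0, 0, 0.44], [0, 0, 0, 0, 0, 0, 0.44], [0, 0, 0, 0, 0, 0, 0.44], [0, 0, 0, 0, 0, 0, 0.44]]]}}

```text
time: 18.75
eef_pos: [0.4552, 0.1928, 0.0032]
orientation: [[0.07, 0.998, -0.0], [0.998, -0.07, 0.0], [0.0, -0.0, -1.0]]
contact_force: [-0.4, 0.5, -0.4]
opening: 0.0388
gripper_force: 6.9
```

```bash
python3 - <<'E'
from h import *
s1=dict(eef_pos=[0.42491842,-0.15643377,0.20523842],orientation=[[9.99987111e-01,5.05579426e-03,-4.65383933e-04],[5.05667105e-03,-9.99985405e-01,1.90251475e-03],[-4.55758418e-04,-1.90484352e-03,-9.99998082e-01]])
pin=np.array([wpt(s1,*p,.09)[:2] for p in [(60,117),(43,108),(12,10),(137,10),(133,105),(110,115)]]);print(pin.round(3))
s7=dict(eef_pos=[0.51138823,0.16828221,0.22277817],orientation=[[0.0016929,1,0],[1,-.0016929,0],[0,0,-1]])
E=np.array([wpt(s7,140+x/2.667,30+y/2.665,.1)[:2] for x,y in [(375,30),(425,120),(505,210),(585,290),(685,390),(760,500)]]);print(E.round(3))
cap=np.array([.5755,.1275])
from scipy.optimize import minimize_scalar
hull=pin.astype(np.float32).reshape(-1,1,2)
Ed=np.array([np.interp(np.linspace(0,5,101),range(6),E[:,k]) for k in (0,1)]).T
for th in (-10,-5,0,5,10,15,20,25):
    t=np.radians(th);u=np.array([np.cos(t),np.sin(t)]);v=np.array([-u[1],u[0]]);C=cap-.046*u
    g=np.linspace(-1,1,41);B=[C+a*.0935*v+b*.0375*u for a in g for b in (-1,0,1)]
    dp=min(-cv2.pointPolygonTest(hull,(float(x[0]),float(x[1])),True) for x in B)
    R=np.array([C+a*.0935*v+b*.0375*u for a,b in ((1,1),(1,-1),(-1,-1),(-1,1))],np.float32).reshape(-1,1,2)
    de=min(-cv2.pointPolygonTest(R,(float(x[0]),float(x[1])),True) for x in Ed)
    print(th,C.round(4),'pin',round(dp,4),'edge',round(de,4))
E
```

```text
[[ 0.488  0.012]
 [ 0.494  0.023]
 [ 0.56   0.03 ]
 [ 0.56  -0.057]
 [ 0.497 -0.045]
 [ 0.49  -0.027]]
[[0.512 0.285]
 [0.526 0.262]
 [0.55  0.238]
 [0.575 0.214]
 [0.608 0.183]
 [0.636 0.147]]
-10 [0.5302 0.1355] pin 0.008 edge -0.0075
-5 [0.5297 0.1315] pin 0.0054 edge -0.0039
0 [0.5295 0.1275] pin 0.0072 edge 0.0003
5 [0.5297 0.1235] pin 0.0028 edge 0.0066
10 [0.5302 0.1195] pin -0.0038 edge 0.0134
15 [0.5311 0.1156] pin -0.0101 edge 0.0205
20 [0.5323 0.1118] pin -0.0155 edge 0.0279
25 [0.5338 0.1081] pin -0.0202 edge 0.0357
```

Call:
{"name": "apply_moves", "arguments": {"increments": [[[0, 0, 0, 0, 0, 0, 0.6], [0, 0, 0, 0, 0, 0, 0.6], [0, 0, -0.7, 0, 0, 0, 0.6], [0, 0, 0, 0, 0, 0, 0.6], [0, 0, 0, 0, 0, 0, 0.5], [0, 0, 0, 0, 0, 0, 0.43], [0, 0, 0, 0, 0, 0, 0.42], [0, 0, 0, 0, 0, 0, 0.42]]]}}

```text
time: 19.42
eef_pos: [0.4554, 0.1927, 0.0105]
orientation: [[0.07, 0.998, 0.001], [0.998, -0.07, -0.0], [-0.0, 0.001, -1.0]]
contact_force: [-0.4, -1.1, 5.3]
opening: 0.0371
gripper_force: 8.6
```

Call:
{"name": "apply_moves", "arguments": {"increments": [[[0, 0, 0, 0, 0, 0, 0.42], [0, 0, 0, 0, 0, 0, 0.42], [0, 0, -1, 0, 0, 0, 0.42], [0, 0, -2, 0, 0, 0, 0.42], [0, 0, -3, 0, 0, 0, 0.42], [0, 0, -3, 0, 0, 0, 0.42], [0, 0, -3, 0, 0, 0, 0.42], [0, 0, -2, 0, 0, 0, 0.42]]]}}

```text
time: 20.08
eef_pos: [0.4554, 0.1929, 0.1526]
orientation: [[0.07, 0.998, 0.002], [0.998, -0.07, 0.001], [0.001, 0.002, -1.0]]
contact_force: [0.8, 0.1, -1.4]
opening: 0.037
gripper_force: 7.3
```

Next I turn the tool by -1.675 rad, moving it over in the same calls.

Call:
{"name": "apply_moves", "arguments": {"increments": [[[0, 0, 0, 0, 0, -0.115, 0.42], [0, 0, 0, 0, 0, -0.12, 0.42], [0, 0, 0, 0, 0, -0.12, 0.42], [0, 0, 0, 0, 0, -0.12, 0.42], [0, 0, 0, 0, 0, -0.12, 0.42], [0, 0, 0, 0, 0, -0.12, 0.42], [0, 0, 0, 0, 0, -0.12, 0.42], [0, 0, 0, 0, 0, -0.12, 0.42]]]}}

```text
time: 20.75
eef_pos: [0.4549, 0.1928, 0.1498]
orientation: [[-0.777, 0.629, -0.001], [0.629, 0.777, -0.0], [0.001, -0.001, -1.0]]
contact_force: [0.3, -0.6, -1.1]
opening: 0.0367
gripper_force: 7.3
```

Call:
{"name": "apply_moves", "arguments": {"increments": [[[0, 0, 0, 0, 0, -0.12, 0.42], [0, 0, 0, 0, 0, -0.12, 0.42], [0, 0, 0, 0, 0, -0.12, 0.42], [0, 0, 0, 0, 0, -0.12, 0.42], [0, 0, 0, 0, 0, -0.12, 0.42], [0, 0, 0, 0, 0, -0.12, 0.42], [-1, -1, 0, 0, 0, 0, 0.42], [-1.5, -1.5, 0, 0, 0, 0, 0.42]]]}}

```text
time: 21.42
eef_pos: [0.4808, 0.1687, 0.1501]
orientation: [[-0.999, -0.032, -0.001], [-0.032, 0.999, 0.0], [0.001, 0.0, -1.0]]
contact_force: [0.4, 0.2, -0.2]
opening: 0.0372
gripper_force: 7.3
```

Call:
{"name": "apply_moves", "arguments": {"increments": [[[-1.5, -1.7, 1, 0, 0, 0, 0.42], [-1.2, -1.5, 1.2, 0, 0, 0, 0.42], [-0.5, -0.8, 0.8, 0, 0, 0, 0.42], [0, -0.5, 0, 0, 0, 0, 0.42], [0, 0, 0, 0, 0, 0, 0.42], [0, 0, 0, 0, 0, 0, 0.42], [0, 0, 0, 0, 0, 0, 0.42], [0, 0, 0, 0, 0, 0, 0.42]]]}}

```text
time: 22.08
eef_pos: [0.5143, 0.1254, 0.1209]
orientation: [[-0.999, -0.034, 0.001], [-0.034, 0.999, 0.0], [-0.001, 0.0, -1.0]]
contact_force: [1.0, -0.1, -1.4]
opening: 0.0369
gripper_force: 7.3
```

```bash
python3 - <<'E'
from h import *
s,a=shot('wrist','w10');print(s['time'],s['eef_pos'],s['orientation'],s['opening'])
hsv=cv2.cvtColor(a,cv2.COLOR_BGR2HSV);R=np.array(s['orientation']);T=camera_info('wrist')['tool_from_camera']
i=camera_info('wrist');f=210/np.tan(np.radians(i['vfov']/2))
def px(X):
    q=np.linalg.inv(T)@np.r_[R.T@(np.array(X)-s['eef_pos']),1];return np.array([f*q[0]/q[2]+i['cx'],f*q[1]/q[2]+i['cy']])
def tool(x,y,z): return np.array(s['eef_pos'])+R@[x,y,z]
print('expected jaw tips',px(tool(-.06,.024,.003)),px(tool(-.06,-.024,.003)),'cap px',px([.5755,.1275,.0225]),'block px',[px([x,y,.018]).round() for x,y in [(.5435,.1568),(.5832,.1667),(.6298,.0997),(.5867,.0744)]])
m=cv2.inRange(hsv,(3,120,40),(14,255,255))
n,l,st,c=cv2.connectedComponentsWithStats(m)
for k in range(1,n):
    if st[k,4]>120:print(st[k],c[k].round())
c=px([.5755,.1275,.0225]).astype(int);r=26
g=cv2.cvtColor(a,cv2.COLOR_BGR2GRAY)[c[1]-r:c[1]+r,c[0]-r:c[0]+r]
print(cv2.HoughCircles(cv2.resize(g,None,fx=4,fy=4),cv2.HOUGH_GRADIENT,1,40,param1=80,param2=20,minRadius=35,maxRadius=80)/4+[c[0]-r,c[1]-r,0])
E
```

```text
22.0833 [0.5143039  0.12538343 0.12085977] [[-9.99408677e-01 -3.43733864e-02  8.75781830e-04]
 [-3.43732963e-02  9.99409057e-01  1.17695162e-04]
 [-8.79309874e-04  8.75220582e-05 -9.99999610e-01]] 0.03694735774037282
expected jaw tips [325.43500232 362.04832186] [240.35532007 362.0557948 ] cap px [282.10368104 274.73719938] block px [array([319., 239.]), array([327., 281.]), array([249., 324.]), array([220., 282.])]
[   0    0  263   16 2413] [168.   6.]
[265   0  11  17 159] [270.   8.]
[ 277    0  269   29 3799] [389.  11.]
[ 246   25   69   58 1735] [280.  51.]
[ 238  111   26  185 1324] [254. 188.]
[ 297  111   16  173 1253] [306. 183.]
[533 176  27  41 302] [547. 197.]
[ 441  220  119  106 5260] [514. 270.]
[214 226  27  14 177] [225. 233.]
[113 273  24  15 140] [123. 280.]
[534 289  21  14 135] [544. 296.]
[235 313   9  19 130] [239. 323.]
[317 312   9  21 135] [321. 323.]
[ 242  367  118   38 2274] [317. 390.]
[[[281.375      276.375       11.39999962]]]
```

Call:
{"name": "apply_moves", "arguments": {"increments": [[[-0.5, 0.02, 0, 0, 0, 0, 0.42], [-0.57, 0, 0.6, 0, 0, 0, 0.42], [0, 0, 1.2, 0, 0, 0, 0.42], [0, 0, 1.4, 0, 0, 0, 0.42], [0, 0, 1.4, 0, 0, 0, 0.42], [0, 0, 1.2, 0, 0, 0, 0.42], [0, 0, 0.8, 0, 0, 0, 0.42], [0, 0, 0, 0, 0, 0, 0.42]]]}}

```text
time: 22.8
eef_pos: [0.5248, 0.1254, 0.0525]
orientation: [[-0.999, -0.034, -0.003], [-0.034, 0.999, -0.0], [0.003, 0.0, -1.0]]
contact_force: [0.4, 0.4, -0.5]
opening: 0.037
gripper_force: 7.3
```

Call:
{"name": "apply_moves", "arguments": {"increments": [[[0, 0.05, 0, 0, 0, 0, 0.42], [0, 0, 0.5, 0, 0, 0, 0.42], [0, 0, 0.5, 0, 0, 0, 0.42], [0, 0, 0.5, 0, 0, 0, 0.42], [0, 0, 0.4, 0, 0, 0, 0.42], [0, 0, 0.3, 0, 0, 0, 0.42], [0, 0, 0, 0, 0, 0, 0.42], [0, 0, 0, 0, 0, 0, 0.42]]]}}

```text
time: 23.47
eef_pos: [0.5252, 0.1258, 0.0322]
orientation: [[-0.999, -0.034, -0.0], [-0.034, 0.999, 0.0], [0.0, 0.0, -1.0]]
contact_force: [-0.5, -0.8, -0.8]
opening: 0.0372
gripper_force: 7.3
```

```bash
python3 - <<'E'
from h import *
s,a=shot('wrist','w11');_,b=shot('side','s11');print(s['time'],s['eef_pos'],s['contact_force'],s['opening'],s['gripper_force'])
hsv=cv2.cvtColor(a,cv2.COLOR_BGR2HSV)
m=cv2.inRange(hsv[280:345],(3,120,40),(14,255,255));n,l,st,c=cv2.connectedComponentsWithStats(m)
for k in range(1,n):
    if st[k,4]>40:print(st[k]+[0,280,0,0,0],c[k].round()+[0,280])
g=cv2.cvtColor(a,cv2.COLOR_BGR2GRAY)
for r in (296,304,312,320,328):print(r,g[r,216:350:3])
E
```

```text
23.4667 [0.52519412 0.12578771 0.03215143] [-0.45055238 -0.81787448 -0.78171692] 0.037193667031669174 7.3387801731951186
[251 280   4  18  50] [253. 287.]
[306 280   4  18  51] [308. 288.]
[236 313   8  19  54] [239. 320.]
[317 312   9  20  77] [321. 322.]
296 [ 49  49  53  52  54  54  55  58  61  64  66  60 139 133 137 148 145 159
 151 170 209 250 252 253 251 253 251 248 179 136 132 121  58  62  64  57
  54  53  51  51  51  48  49  46  45]
304 [ 50  51  53  55  57  55  59  60  63  69  67  79 244 250 246 247 242 247
 252 252 252 252 251 253 252 251 253 253 253 191 136 136  61  67  65  57
  55  53  52  52  52  50  49  47  47]
312 [ 62  64  66  66  65  57  60  69 101  71  70 238 252 250 250 249 243 228
 231 233 244 246 242 246 252 251 253 250 252 252 202 136  76  67  65 145
  57  54  52  65  64  63  62  60  59]
320 [ 68  70  71  72  73  60 186 142 150  97 255 255 254 251 247 250 250 247
 218 207 148 141 140 141 156 179 251 254 254 254 251 187 133 121 115 138
 138  54  54  69  67  67  66  66  64]
328 [ 69  70  72  74  74  62 253 207 196 110 255 255 255 254 251 245 140 149
 148 160 151 165 176 161 161 163 156 155 152 254 253 253 245 126 112 204
 200 214  59  69  67  67  67  65  64]
```

Call:
{"name": "apply_moves", "arguments": {"increments": [[[0, 0, 0.2, 0, 0, 0, 0.42], [0, 0, 0, 0, 0, 0, 0.4], [0, 0, 0, 0, 0, 0, 0.37], [0, 0, 0, 0, 0, 0, 0.34], [0, 0, 0, 0, 0, 0, 0.31], [0, 0, 0, 0, 0, 0, 0.28], [0, 0, 0, 0, 0, 0, 0.25], [0, 0, 0, 0, 0, 0, 0.22]]], "newtons": 28}}

```text
time: 24.23
eef_pos: [0.5252, 0.1258, 0.0303]
orientation: [[-0.999, -0.034, 0.0], [-0.034, 0.999, -0.0], [-0.0, -0.0, -1.0]]
contact_force: [-0.9, -0.9, -0.5]
opening: 0.0268
gripper_force: 28.0
```

Call:
{"name": "apply_moves", "arguments": {"increments": [[[0, 0, 0, 0, 0, 0, 0.2], [0, 0, 0, 0, 0, 0, 0.2], [0, 0, 0, 0, 0, 0, 0.2], [0, 0, 0, 0, 0, 0, 0.2], [0, 0, 0, 0, 0, 0, 0.2], [0, 0, 0, 0, 0, 0, 0.2], [0, 0, 0, 0, 0, 0, 0.2], [0, 0, 0, 0, 0, 0, 0.2]]]}}

```text
time: 24.9
eef_pos: [0.5252, 0.1258, 0.0303]
orientation: [[-0.999, -0.034, -0.0], [-0.034, 0.999, -0.0], [0.0, -0.0, -1.0]]
contact_force: [0.7, -0.2, -1.4]
opening: 0.0274
gripper_force: 28.0
```

Call:
{"name": "apply_moves", "arguments": {"increments": [[[0, 0, -0.5, 0, 0, 0, 0.2], [0, 0, -1, 0, 0, 0, 0.2], [0, 0, -1.5, 0, 0, 0, 0.2], [0, 0, -2, 0, 0, 0, 0.2], [0, 0, -2.5, 0, 0, 0, 0.2], [0, 0, -2.5, 0, 0, 0, 0.2], [0, 0, -2, 0, 0, 0, 0.2], [0, 0, -1, 0, 0, 0, 0.2]]]}}

```text
time: 25.57
eef_pos: [0.5259, 0.1259, 0.1639]
orientation: [[-0.999, -0.034, 0.005], [-0.034, 0.999, 0.0], [-0.005, -0.0, -1.0]]
contact_force: [-0.2, 0.7, -0.6]
opening: 0.0268
gripper_force: 28.0
```

```bash
python3 - <<'E'
from h import *
s,a=shot('wrist','w12');print(s['time'],s['eef_pos'],s['opening'],s['gripper_force'])
g=cv2.cvtColor(a,cv2.COLOR_BGR2GRAY)
for r in (296,304,312,320,328):print(r,g[r,216:350:3])
E
```

```text
25.5667 [0.52585956 0.12587789 0.16393714] 0.0268324589839087 27.999851305503398
296 [ 41  40  38  36  39  38  39  38  40  40  40  40  45  47  44  52 112 133
 134 135 133 126 129 131 129 120  99 100  39  44  44  42  38  38  37  37
  34  36  36  33  35  36  36  35  34]
304 [ 38  38  37  37  36  38  36  37  38  37  39  40  43  45  42  80 112 121
 129 135 135 134 134 132 133 132 130 125  42  41  44  43  36  35  36  36
  33  34  33  33  34  33  34  34  34]
312 [ 35  36  41  44  46  45  44  46  44  35  37  61  70  43  44 115 122 128
 131 131 116 121 126 124 127 130 130 126  94  43  45 104  58  35  41  46
  46  43  44  43  43  32  32  33  31]
320 [ 36  34  36  49  47  46  49  49  50  41  94 108 121  77 129 125 112 109
 115 121 118 121 126 132 133 131 132 130 131 124  93 120 108  51  48  51
  50  49  49  48  48  33  33  32  33]
328 [ 33  33  35  46  47  47  48  48  49  43  72 170 176  78  97  96 107 113
 108 120 114 116 118 121 124 120 116 113  88  62 114 179 160  51  50  50
  51  50  49  49  48  33  32  31  35]
```

Call:
{"name": "apply_moves", "arguments": {"increments": [[[0.2, -1, 0, 0, 0, 0, 0.2], [0.4, -2, 0, 0, 0, 0, 0.2], [0.5, -3, 0, 0, 0, 0, 0.2], [0.6, -3.3, 0, 0, 0, 0, 0.2], [0.6, -3.3, 0, 0, 0, 0, 0.2], [0.6, -3.3, 0, 0, 0, 0, 0.2], [0.6, -3.3, 0, 0, 0, 0, 0.2], [0.5, -3, 0, 0, 0, 0, 0.2]]]}}

```text
time: 26.28
eef_pos: [0.4913, -0.0996, 0.1595]
orientation: [[-0.999, -0.033, -0.002], [-0.033, 0.999, 0.001], [0.002, 0.001, -1.0]]
contact_force: [0.8, 0.4, -0.5]
opening: 0.0275
gripper_force: 28.0
```

Call:
{"name": "apply_moves", "arguments": {"increments": [[[0.3, -2.2, 0, 0, 0, 0, 0.2], [0.14, -1.4, 0, 0, 0, 0, 0.2], [0, -0.5, 0, 0, 0, 0, 0.2], [0, 0, 0, 0, 0, 0, 0.2], [0, 0, 0, 0, 0, 0, 0.2], [0, 0, 0, 0, 0, 0, 0.2], [0, 0, 0, 0, 0, 0, 0.2], [0, 0, 0, 0, 0, 0, 0.2]]]}}

```text
time: 26.95
eef_pos: [0.4898, -0.1378, 0.1603]
orientation: [[-0.999, -0.035, -0.0], [-0.035, 0.999, 0.0], [0.0, 0.0, -1.0]]
contact_force: [0.1, -0.1, -0.5]
opening: 0.0275
gripper_force: 28.0
```

```bash
python3 - <<'E'
from h import *
s=read_state();_,b=shot('side','s13');_,t=shot('top','t13')
print(s['time'],s['eef_pos'],s['orientation'],s['opening'])
i=camera_info('side');f=210/np.tan(np.radians(i['vfov']/2))
def px(n,X):
    i=camera_info(n);f=210/np.tan(np.radians(i['vfov']/2));q=i['R']@np.array(X)+i['t'];return np.array([f*q[0]/q[2]+i['cx'],f*q[1]/q[2]+i['cy']])
R=np.array(s['orientation']);C=np.array(s['eef_pos'])+R@[-.048,0,.0078]
print('cap expected',C,px('side',C),'tip',px('side',[.5378,-.1366,.052]))
c=px('side',C).astype(int);hsv=cv2.cvtColor(b,cv2.COLOR_BGR2HSV)
for v in range(c[1]-9,c[1]+10,2):print(v,' '.join('%3d/%3d/%3d'%tuple(hsv[v,u]) for u in range(c[0]-20,c[0]+21,4)))
# block where the cap lay: compare side before/after
s0=cv2.imread('pics/top0.png');p=px('top',[.576,.127,.023]).astype(int);print('blk before/after',s0[p[1]-3:p[1]+4,p[0]-6:p[0]+7,1],t[p[1]-3:p[1]+4,p[0]-6:p[0]+7,1],sep='\n')
E
```

```text
26.95 [ 0.48977207 -0.13777227  0.16025804] [[-9.99385375e-01 -3.50552122e-02 -5.87498546e-05]
 [-3.50552172e-02  9.99385373e-01  8.57918139e-05]
 [ 5.57062952e-05  8.77985731e-05 -9.99999995e-01]] 0.02753501960521601
cap expected [ 0.53774211 -0.13608895  0.15245537] [285.35774833 221.08765028] tip [283.39850343 260.79399247]
212  15/ 39/ 52   5/ 29/ 52  10/ 42/ 55  14/ 61/ 54  10/103/ 82  12/154/119  11/148/122  18/108/135  19/103/153  20/ 88/194  20/ 84/226
214  13/ 46/ 50  18/ 51/ 50  10/ 24/ 63  18/ 54/ 57  11/137/ 93  60/  6/225  80/  6/241  23/ 22/184  18/104/125  19/104/125  19/ 99/129
216  26/ 40/ 51  26/ 42/ 49  12/ 17/ 75  15/ 56/ 55  19/ 58/164  35/  9/164  30/ 11/156  36/  7/183  18/ 99/131  18/102/122  19/ 98/125
218  20/ 33/ 47  12/ 49/ 52  30/ 20/ 65  10/ 43/ 53  22/ 22/216  35/  7/220  39/  8/233  40/  8/192  17/ 55/203  17/128/170  17/114/155
220   6/ 27/ 48   9/ 34/ 53  16/ 95/ 67  23/ 43/ 53  26/ 12/155  60/  4/230  60/  6/229  43/  8/228  16/ 55/198  17/123/186  18/117/194
222  24/ 28/ 46  24/ 28/ 46  11/138/135  15/ 44/ 46  12/150/201  13/146/215  13/145/214  45
[... 677 characters left out ...]
1 215 223 225 220 210 197 188 183 199]
 [189 192 195 205 217 222 223 220 213 204 191 183 201]
 [184 190 196 201 212 218 218 216 209 199 185 179 201]
 [174 181 188 192 204 213 214 213 203 186 172 175 200]
 [164 174 176 184 197 207 210 207 193 171 161 176 197]
 [153 171 170 172 182 193 195 187 169 151 156 174 190]]
[[186 185 185 186 187 187 187 185 184 186 188 195 201]
 [186 185 184 185 186 186 186 185 183 184 187 194 203]
 [184 185 184 184 185 187 187 187 187 186 188 195 205]
 [181 185 185 185 185 185 187 190 190 191 191 196 206]
 [177 185 187 186 184 184 188 193 194 194 194 194 203]
 [168 184 187 187 185 185 188 192 193 192 189 189 197]
 [153 179 188 188 186 185 185 186 185 182 180 181 187]]
```

Call:
{"name": "apply_moves", "arguments": {"increments": [[[0.1, 0, 0.4, 0, 0, 0, 0.2], [0.1, 0, 0.9, 0, 0, 0, 0.2], [0, 0, 1.2, 0, 0, 0, 0.2], [0, 0, 1.2, 0, 0, 0, 0.2], [0, 0, 1.2, 0, 0, 0, 0.2], [0, 0, 0.9, 0, 0, 0, 0.2], [0, 0, 0.5, 0, 0, 0, 0.2], [0, 0, 0.2, 0, 0, 0, 0.2]]]}}

```text
time: 27.72
eef_pos: [0.4874, -0.1385, 0.0943]
orientation: [[-0.999, -0.034, -0.001], [-0.034, 0.999, 0.001], [0.001, 0.001, -1.0]]
contact_force: [-0.4, 0.2, -1.3]
opening: 0.0274
gripper_force: 28.0
```

Call:
{"name": "apply_moves", "arguments": {"increments": [[[0, 0, 0, 0, 0, 0, 0.2], [0, 0, 0, 0, 0, 0, 0.2], [0, 0, 0, 0, 0, 0, 0.2], [0, 0, 0, 0, 0, 0, 0.2], [0, 0, 0, 0, 0, 0, 0.2], [0, 0, 0, 0, 0, 0, 0.2], [0, 0, 0, 0, 0, 0, 0.2], [0, 0, 0, 0, 0, 0, 0.2]]]}}

```text
time: 28.38
eef_pos: [0.4878, -0.1386, 0.0953]
orientation: [[-0.999, -0.034, 0.0], [-0.034, 0.999, -0.0], [-0.0, -0.0, -1.0]]
contact_force: [-0.3, -0.3, -1.1]
opening: 0.027
gripper_force: 28.0
```

```bash
python3 - <<'E'
from h import *
s,b=shot('side','s14');print(s['time'],s['eef_pos'],s['opening'],s['gripper_force'],np.abs(s['qd']).max())
hsv=cv2.cvtColor(b,cv2.COLOR_BGR2HSV)
m=cv2.inRange(hsv[225:262,262:310],(0,0,120),(180,40,255));n,l,st,c=cv2.connectedComponentsWithStats(m)
for k in range(1,n):
    if st[k,4]>15:print(st[k]+[262,225,0,0,0],c[k]+[262,225],pt('side',*(c[k]+[262,225]),.0865))
m=cv2.inRange(hsv[240:300,262:310],(5,150,60),(28,255,255));n,l,st,c=cv2.connectedComponentsWithStats(m)
for k in range(1,n):
    if st[k,4]>15:print('brass/copper',st[k]+[262,240,0,0,0],c[k]+[262,240])
print(job_done())
E
```

```text
28.3833 [ 0.48776069 -0.13863934  0.09532198] 0.027014807443275387 27.99983752251137 0.12248525483811162
[279 240  16  14 135] [286.68888889 245.21481481] [ 0.54271035 -0.12942441  0.0865    ]
brass/copper [279 250   9   4  23] [283.34782609 251.43478261]
brass/copper [272 260  22  22 198] [282.32828283 272.85353535]
brass/copper [294 283  16  13  30] [300.86666667 289.1       ]
the job is handed in; nothing more can be done
None
```

I handed the job in at 28.4 s: both collars stacked home on the post (by eye from the side view), and the cap clamped in the tongs about 3 cm above the tip and within about 1 cm of the post axis. No verdict came back, one descent briefly hit the table at about 87 N, and I viewed 12 pictures against the limit of 10.

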